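# Make up a one-kilogram counterweight on the dial scale

## Task

Make up the counterweight on the dial scale: thread the steel discs one at a time over the upright pin of the carrier standing in the scale's pan, each fully home, and stop as soon as the dial reads 1 kg or just over. Feel for the pin gently, lowering each disc rather than dropping it: the pointer must never swing past the last tick, 1.5 kg. Leave the discs you do not need, the bearing and the spray cans where they are.

Things in the scene. Friction and masses are not known exactly. Their poses are not given: they have to be found in the camera images.
- pointer (a joint): Dial pointer of the scale, on the white dial (120 across) on its +x face. Rad: 0 = straight up = 0 kg, clockwise as seen, 3.1416 per kg: 0.5 kg points right, 1 kg straight down, 1.5 kg left (4.712, last tick). It shows all force on the pan: carrier, discs and any push of the hand. It starts at about 0.53 to 0.82 kg (carrier alone): two or three discs are needed.
- pan_centre (a point): Middle of the flat floor of the scale's round aluminium pan, on its upper face; axes z up, x towards the dial. Floor 176 across, flared rim 220 across and 12 high. 172 mm above the table when empty; the pan rides on a spring and sinks 12.3 mm per kg (0.8 N per mm), reported as it moves. On the carrier, first disc's centre is 24 above this point when home, second's 36, third's 48.
- scale: Grey upright spring scale, fixed, 165 by 175, origin under its centre. Loose in its pan stands the carrier (not measured): steel flange 72 across, 18 high, with a central upright pin, diameter 16, top 64 above the pan floor (last 3 mm narrow to 11). The pin is up to 7 mm off the pan's middle in x and in y: find it by feel or eye. It hardly shifts if a disc is slid over it at 2-3 N.
- sheet: Cardboard sheet fixed on the table, 220 (its x) by 280 (its y), 4 thick, origin under its centre. The four discs and the bearing lie on it in any order within 4 mm of five places: 47 mm either way along its x with 60 mm either way along its y, and its centre. Fingers closing along the sheet's y, opened about 70 mm, clear the neighbours.
- disc_1_centre (a point): One of four identical steel counterweight discs: plain rings, outer diameter 50, thickness 12, straight bore 19, about 158 g (a few per cent either way), lying flat on the cardboard. The point is its centre, half-way up, at the start 10 mm above the table.
- disc_2_centre (a point): The same for another of the four identical discs.
- disc_3_centre (a point): The same for another of the four identical discs.
- disc_4_centre (a point): The same for another of the four identical discs.
- bearing_centre (a point): A sealed ball bearing lying among the discs, outer diameter 42, thickness 12, with a black seal and a small closed centre; not to be used. The point is its centre, half-way up.
- can_a: An orange spray can standing at the far side of the table, diameter 52, 170 high; origin under its centre. Not to be moved.
- can_b: Another orange spray can standing at the far side of the table, diameter 52, 170 high; origin under its centre. Not to be moved.
There are look-alikes about, which are no part of the job. What is shaped like the scale but purple or turquoise is not meant.

How it is judged (in metres and radians):
On the way, in this order (a step that is already met when the one before it is completed fails the run):
1. one disc, and only one, is threaded on the carrier's pin, home on the flange and let go (((horizontal distance between disc_1_centre and pan_centre below 0.03 m and z of disc_1_centre in the frame of pan_centre between 0.018 and 0.029 m and angle between disc_1_centre's own z axis and vertical below 0.12 rad and contact force between the fingers and disc_1 below 0.05 N) or (horizontal distance between disc_2_centre and pan_centre below 0.03 m and z of disc_2_centre in the frame of pan_centre between 0.018 and 0.029 m and angle between disc_2_centre's own z axis and vertical below 0.12 rad and contact force between the fingers and disc_2 below 0.05 N) or (horizontal distance between disc_3_centre and pan_centre below 0.03 m and z of disc_3_centre in the frame of pan_centre between 0.018 and 0.029 m and angle between disc_3_centre's own z axis and vertical below 0.12 rad and contact force between the fingers and disc_3 below 0.05 N) or (horizontal distance between disc_4_centre and pan_centre below 0.03 m and z of disc_4_centre in the frame of pan_centre between 0.018 and 0.029 m and angle between disc_4_centre's own z axis and vertical below 0.12 rad and contact force between the fingers and disc_4 below 0.05 N))), for 0.2 s.
2. a second disc is threaded on the pin, home on the first, and let go (((horizontal distance between each of disc_1_centre, disc_2_centre and pan_centre below 0.03 m and z of disc_1_centre in the frame of pan_centre between 0.018 and 0.041 m and angle between each of disc_1_centre, disc_2_centre's own z axis and vertical below 0.12 rad and contact force between the fingers and disc_1 below 0.05 N and z of disc_2_centre in the frame of pan_centre between 0.018 and 0.041 m and contact force between the fingers and disc_2 below 0.05 N) or (horizontal distance between each of disc_1_centre, disc_3_centre and pan_centre below 0.03 m and z of disc_1_centre in the frame of pan_centre between 0.018 and 0.041 m and angle between each of disc_1_centre, disc_3_centre's own z axis and vertical below 0.12 rad and contact force between the fingers and disc_1 below 0.05 N and z of disc_3_centre in the frame of pan_centre between 0.018 and 0.041 m and contact force between the fingers and disc_3 below 0.05 N) or (horizontal distance between each of disc_1_centre, disc_4_centre and pan_centre below 0.03 m and z of disc_1_centre in the frame of pan_centre between 0.018 and 0.041 m and angle between each of disc_1_centre, disc_4_centre's own z axis and vertical below 0.12 rad and contact force between the fingers and disc_1 below 0.05 N and z of disc_4_centre in the frame of pan_centre between 0.018 and 0.041 m and contact force between the fingers and disc_4 below 0.05 N) or (horizontal distance between each of disc_2_centre, disc_3_centre and pan_centre below 0.03 m and z of disc_2_centre in the frame of pan_centre between 0.018 and 0.041 m and angle between each of disc_2_centre, disc_3_centre's own z axis and vertical below 0.12 rad and contact force between the fingers and disc_2 below 0.05 N and z of disc_3_centre in the frame of pan_centre between 0.018 and 0.041 m and contact force between the fingers and disc_3 below 0.05 N) or (horizontal distance between each of disc_2_centre, disc_4_centre and pan_centre below 0.03 m and z of disc_2_centre in the frame of pan_centre between 0.018 and 0.041 m and angle between each of disc_2_centre, disc_4_centre's own z axis and vertical below 0.12 rad and contact force between the fingers and disc_2 below 0.05 N and z of disc_4_centre in the frame of pan_centre between 0.018 and 0.041 m and contact force between the fingers and disc_4 below 0.05 N) or (horizontal distance between each of disc_3_centre, disc_4_centre and pan_centre below 0.03 m and z of disc_3_centre in the frame of pan_centre between 0.018 and 0.041 m and angle between each of disc_3_centre, disc_4_centre's own z axis and vertical below 0.12 rad and contact force between the fingers and disc_3 below 0.05 N and z of disc_4_centre in the frame of pan_centre between 0.018 and 0.041 m and contact force between the fingers and disc_4 below 0.05 N))), for 0.2 s.
At the end, for the whole second after the job is handed in: The pointer rests between 0.98 and 1.18 kg. Each disc is either on the carrier's pin, flat, home on the flange or the disc below, within 30 mm of the pan's centre and let go, or within 20 mm of where it lay. Bearing within 20 mm, cans within 30 mm of their places (value of joint pointer between 3.07876 and 3.70708 rad and velocity of joint pointer between -0.15 and 0.15 rad/s and distance of bearing_centre from where it was at the start of the episode below 0.02 m and distance of each of can_a, can_b from where it was at the start of the episode below 0.03 m and ((horizontal distance between disc_1_centre and pan_centre below 0.03 m and z of disc_1_centre in the frame of pan_centre between 0.018 and 0.053 m and angle between disc_1_centre's own z axis and vertical below 0.12 rad and contact force between the fingers and disc_1 below 0.05 N) or distance of disc_1_centre from where it was at the start of the episode below 0.02 m) and ((horizontal distance between disc_2_centre and pan_centre below 0.03 m and z of disc_2_centre in the frame of pan_centre between 0.018 and 0.053 m and angle between disc_2_centre's own z axis and vertical below 0.12 rad and contact force between the fingers and disc_2 below 0.05 N) or distance of disc_2_centre from where it was at the start of the episode below 0.02 m) and ((horizontal distance between disc_3_centre and pan_centre below 0.03 m and z of disc_3_centre in the frame of pan_centre between 0.018 and 0.053 m and angle between disc_3_centre's own z axis and vertical below 0.12 rad and contact force between the fingers and disc_3 below 0.05 N) or distance of disc_3_centre from where it was at the start of the episode below 0.02 m) and ((horizontal distance between disc_4_centre and pan_centre below 0.03 m and z of disc_4_centre in the frame of pan_centre between 0.018 and 0.053 m and angle between disc_4_centre's own z axis and vertical below 0.12 rad and contact force between the fingers and disc_4 below 0.05 N) or distance of disc_4_centre from where it was at the start of the episode below 0.02 m)); the robot touches nothing.
It fails at once if the scale's pointer is driven past the last tick, 1.5 kg, by pressing or dropping (value of joint pointer above 4.71239 rad).
It fails at once if a disc is dropped on to the carrier (it falls freely there at over 0.5 m/s, a drop of some 13 mm) instead of being lowered ((horizontal distance between disc_1_centre and pan_centre below 0.04 m and linear speed of disc_1 above 0.5 m/s and contact force between the fingers and disc_1 below 0.05 N) or (horizontal distance between disc_2_centre and pan_centre below 0.04 m and linear speed of disc_2 above 0.5 m/s and contact force between the fingers and disc_2 below 0.05 N) or (horizontal distance between disc_3_centre and pan_centre below 0.04 m and linear speed of disc_3 above 0.5 m/s and contact force between the fingers and disc_3 below 0.05 N) or (horizontal distance between disc_4_centre and pan_centre below 0.04 m and linear speed of disc_4 above 0.5 m/s and contact force between the fingers and disc_4 below 0.05 N)).
It fails at once if the bearing or a spray can is knocked out of its place (distance of bearing_centre from where it was at the start of the episode above 0.03 m or distance of any of can_a, can_b from where it was at the start of the episode above 0.04 m).
It also fails if it takes over 72 s, if anything falls off the work surface, if the arm or the gripper's body presses on something with over 40 N, if the wrist force passes 120 N, or if a joint passes its speed limit or range.

## Robot

A 6-joint arm with a two-finger parallel gripper is mounted at the origin on the work surface. World frame = base frame: x ahead of the robot, y to its left, z up, the work surface at z = 0. Lengths are in m, angles in degrees, forces in N, time in s.
With the tool pointing down it reaches from about 0.35 to 0.875 m from the base axis. Payload 4.2 kg.
Tool frame: the origin (TCP) lies where the fingers leave the gripper's body, on its centre line; the fingertips stand 70 mm ahead of it and the grasp point (between the pads) lies 51 mm ahead of it; z points along the fingers, y is the direction in which the jaws open and shut (so a half turn about z gives the same grasp; the last joint's range is limited). The gripper opens to 87 mm and grips with 3 to 60 N. Pads are 19 mm wide; open, the fingers measure 117 mm over their backs; the gripper's body (75 mm by 190 mm) begins 51 mm behind the grasp point.
Start: joints at [78.53, 22.042, 0.453, 0, -68.411, -14.817], TCP at [0.277, 0.56, 0.292] pointing down, gripper open.
Joint ranges: [-179.83, 179.83], [-69.29, 118.12], [-61.27, 80.66], [-181.25, 117.63], [-171.15, -9.14], [-177.46, 177.46]. Speed limits (degrees/s): [159.86, 159.86, 180, 180, 180, 180].

## Interface

Orientations are given as a 3x3 rotation matrix whose columns are the frame's x, y, z axes.
In Python, from station import sense, capture, camera_model, finish_job gives the robot as it stands.
- The arm moves only by the shell command python3 -m inch 'ROWS'. ROWS is JSON, a list of rows, each an object with "hand": the closure, from 0 (fully open) to 1 (shut); "slide": the shift along the world's x, y, z in cm, a list of three; "yaw": the turn about the world's z in rad. A call has 1 to 10 rows; each row is the pose to reach, as a shift and turn from the pose commanded when the call began; what a row does not reach only later rows make up. A row lasts 1/8 s, in which the tool goes at most 62.5 mm and 10.7 degrees, less where a joint would pass 70% of its speed; a pose out of reach is approached as far as the arm can. A call with a gripper value outside its range is refused whole. The fingers move at their own pace and stop on an object; the grip force is fixed at half the most. Time passes only in rows, so rows that repeat a pose let the fingers close. It gives the time, the measured TCP pose, the force and the opening at its end, in the units of the state.
- sense(): the state, without advancing time (a new reading comes with each control period).
- capture(name): name is "scene" or "top" or "wrist"; returns the picture (384x512x3 uint8, blue, green, red); there is no depth.
- camera_model(name): a dict with "mtx" (3x3 intrinsics, pixels), "xyz" and "orientation" of the camera in the world; the wrist camera has in their place "tool_from_camera" (4x4, takes a point from camera to tool coordinates, whose origin is the TCP and whose axes are the flange's). Camera axes: x right, y up, looking along -z (the intrinsics and any distortion apply to the point x, -y, -z); pixel columns grow to the right and rows downward; lengths in m; the calibration is good to about 2 mm. The wrist camera is an equidistant fisheye: a pixel r from the principal point sees the ray r / f radians off the axis. A picture is of the moment at which its call begins: read the wrist's pose just before it. camera_model takes no time and is no camera call.
- finish_job(): hands the job in, once; it reports no verdict.
The state is a dict: "time_s": time; "joints": joint angles; "joint_velocities": joint speeds; "effort": joint torques, N m; "tcp_pos": TCP position; "ee_rot": TCP orientation; "wrist_force": force on the tool from outside, world axes, zero at the start; "moment": the same for the moment, N m; "gripper_width": opening from 0.0 (shut) to 1.0 (fully open).
Only numpy, scipy, OpenCV 4.12 (cv2) and the standard library are available. Lean on these libraries where they do the work, as an engineer would, in place of code of your own. Each camera call takes 0.05 s, during which the arm holds its last target. There are 200 camera calls.

## Working session

There is one attempt and no reset: what is moved stays moved. The work goes in short steps, Python scripts to look and compute and a shell command to move; the robot and the scene stay as the last step left them, time stands still between calls to the robot, and variables do not carry over. Pictures are saved under pics/ and viewed, about 8 in all and at most 12, crops included, and the job is handed in when it is done.

```bash
mkdir -p pics
python3 - <<'E'
from station import *
import cv2,numpy as np
s=sense();print({k:np.round(v,3).tolist() for k,v in s.items()})
for n in("scene","top","wrist"):
    m=camera_model(n);print(n,{k:(np.round(v,4).tolist() if not isinstance(v,str) else v) for k,v in m.items()})
a=[capture(n) for n in("scene","top","wrist")]
for n,i in zip(("scene","top","wrist"),a): cv2.imwrite(f"pics/{n}0.png",i)
E
ls
```

```text
{'time_s': 0.0, 'joints': [78.53, 22.091, 0.381, -0.029, -68.412, -14.817], 'joint_velocities': [0.126, -0.048, -0.044, -0.054, 0.084, -0.056], 'effort': [0.001, -39.067, 18.74, 4.22, 0.011, -0.0], 'tcp_pos': [0.277, 0.56, 0.291], 'ee_rot': [[0.897, -0.443, -0.001], [-0.443, -0.897, -0.002], [0.0, 0.002, -1.0]], 'wrist_force': [1.073, 0.032, -0.564], 'moment': [0.046, -0.055, 0.007], 'gripper_width': 1.001}
scene {'mtx': [[439.5513, 0.0, 256.606], [0.0, 439.5513, 193.1107], [0.0, 0.0, 1.0]], 'xyz': [0.7869, -0.1672, 1.3653], 'orientation': [[0.7433, -0.635, 0.2104], [0.6689, 0.7052, -0.2349], [0.0008, 0.3154, 0.949]]}
top {'mtx': [[364.3311, 0.0, 253.4848], [0.0, 364.3311, 197.8296], [0.0, 0.0, 1.0]], 'xyz': [0.439, 0.1491, 1.2883], 'orientation': [[0.0131, 0.998, -0.0625], [-0.9999, 0.0132, 0.0008], [0.0016, 0.0625, 0.998]]}
wrist {'mtx': [[297.3186, 0.0, 254.9415], [0.0, 297.3186, 191.624], [0.0, 0.0, 1.0]], 'tool_from_camera': [[-0.0007, 0.965, 0.2623, 0.0716], [1.0, 0.0006, 0.0004, 0.0005], [0.0002, 0.2623, -0.965, -0.0925], [0.0, 0.0, 0.0, 1.0]]}
pics
```

```bash
cd pics; python3 -c "
import cv2,numpy as np
a=[cv2.imread(n+'0.png') for n in('scene','top')]
cv2.imwrite('both.png',cv2.resize(np.vstack(a),None,fx=.78,fy=.78,interpolation=cv2.INTER_AREA))
"
```

```text
(no output)
```

View pics/top0.png

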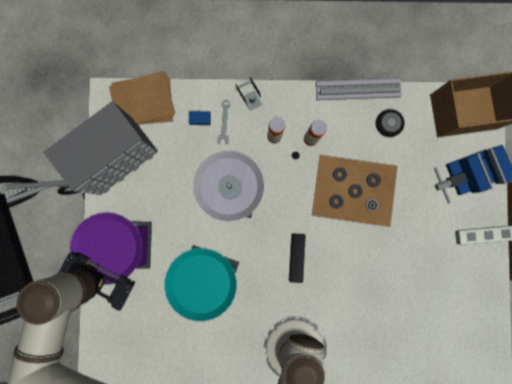

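View pics/scene0.png

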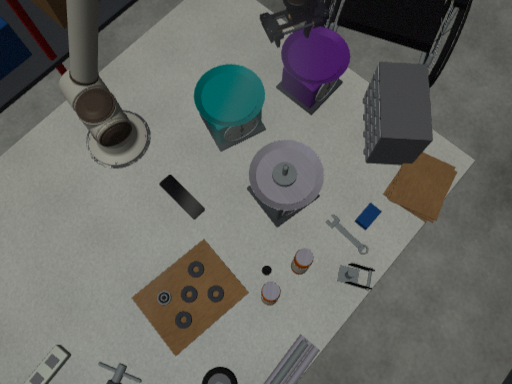

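```bash
cat > h.py <<'E'
from station import *
import cv2,numpy as np
def ray(name,px,pose=None):
    m=camera_model(name);K=np.array(m["mtx"]);u=(np.array(px,float)-K[:2,2])/K[0,0]
    if name!="wrist":
        return np.array(m["xyz"]),np.array(m["orientation"])@np.array([u[0],-u[1],-1])
    r=np.hypot(*u);k=np.sin(r)/r if r else 1
    d=np.array([u[0]*k,-u[1]*k,-np.cos(r)]);T=np.array(m["tool_from_camera"])
    p,R=pose
    return p+R@T[:3,3],R@T[:3,:3]@d
def onz(name,px,z,pose=None):
    o,d=ray(name,px,pose);return o+d*(z-o[2])/d[2]
def proj(name,P,pose=None):
    m=camera_model(name);K=np.array(m["mtx"])
    if name!="wrist": o,R=np.array(m["xyz"]),np.array(m["orientation"])
    else:
        T=np.array(m["tool_from_camera"]);p,Q=pose;o,R=p+Q@T[:3,3],Q@T[:3,:3]
    c=R.T@(np.array(P)-o);v=np.array([c[0],-c[1]]);
    if name!="wrist": return K[:2,2]+K[0,0]*v/-c[2]
    n=np.hypot(*v);return K[:2,2]+K[0,0]*v/n*np.arctan2(n,-c[2])
def pose():
    s=sense();return np.array(s["tcp_pos"]),np.array(s["ee_rot"])
E
python3 - <<'E'
from h import *
a=cv2.imread("pics/top0.png");b=cv2.imread("pics/scene0.png")
for n,i,(x0,y0,x1,y1) in(("top",a,(310,150,400,230)),("scene",b,(130,240,250,350))):
    hsv=cv2.cvtColor(i,cv2.COLOR_BGR2HSV);m=((hsv[...,1]<90)&(hsv[...,2]<140)).astype(np.uint8)
    q=np.zeros_like(m);q[y0:y1,x0:x1]=m[y0:y1,x0:x1]
    c,_=cv2.findContours(q,cv2.RETR_EXTERNAL,cv2.CHAIN_APPROX_NONE)
    for k in c:
        if cv2.contourArea(k)>50:
            (u,v),(w,h),_=cv2.fitEllipse(k)
            print(n,np.round([u,v,w,h],1),onz(n,(u,v),.013)[:2].round(4))
    q=((hsv[...,0]<25)&(hsv[...,1]>90)).astype(np.uint8);z=np.zeros_like(q);z[y0-20:y1+20,x0-30:x1+30]=q[y0-20:y1+20,x0-30:x1+30]
    c,_=cv2.findContours(z,cv2.RETR_EXTERNAL,cv2.CHAIN_APPROX_NONE);k=max(c,key=cv2.contourArea)
    bx=cv2.boxPoints(cv2.minAreaRect(k));P=np.array([onz(n,p,.004)[:2] for p in bx]);print("sheet",P.round(3).tolist(),P.mean(0))
A=cv2.resize(a[140:230,180:400],None,fx=3.4,fy=3.4,interpolation=2);B=cv2.resize(b[130:230,235:345],None,fx=3.4,fy=3.4,interpolation=2)
o=np.zeros((A.shape[0]+B.shape[0],748,3),np.uint8);o[:A.shape[0],:748]=A[:,:748];o[A.shape[0]:,:B.shape[1]]=B;cv2.imwrite("pics/c1.png",o[:600])
for n,p in(("top",(229,186)),("scene",(286,171))):print(n,onz(n,p,.172),onz(n,p,.236))
for n in("top","scene"):print(n,[onz(n,p,.17)[:2].round(3).tolist() for p in ([(276,130),(316,133)] if n=="top" else [(304,257),(271,291)])])
E
```

```text
top [371.9 204.6  12.1  12.6] [ 0.5007 -0.2673]
top [336.2 201.1  12.9  13.5] [ 0.5114 -0.1421]
top [355.4 190.7  13.1  13.3] [ 0.5488 -0.2095]
top [373.5 179.7  13.1  13.4] [ 0.5886 -0.2734]
top [339.5 173.9  13.   13.3] [ 0.6074 -0.154 ]
sheet [[0.463, -0.057], [0.675, -0.087], [0.639, -0.362], [0.428, -0.33]] [ 0.55149054 -0.20876876]
scene [182.9 319.3  15.8  16.5] [ 0.5882 -0.2706]
scene [163.7 297.2  13.6  14.4] [ 0.5001 -0.2643]
scene [188.5 293.8  15.5  16.1] [ 0.5483 -0.2072]
scene [215.3 293.3  15.4  15.9] [ 0.6074 -0.1521]
scene [195.4 268.7  15.2  15.6] [ 0.5111 -0.1395]
scene [326.8 309.4 109.  185.2] [0.8868 0.0363]
scene [129.1 299.5  37.8  42.8] [ 0.4276 -0.3383]
sheet [[0.425, -0.337], [0.462, -0.054], [0.686, -0.085], [0.642, -0.357]] [ 0.55378926 -0.20837717]
top [0.54438198 0.22399859 0.172     ] [0.53834161 0.21970477 0.236     ]
scene [0.54047119 0.23590587 0.172     ] [0.55368569 0.21428906 0.236     ]
top [[0.721, 0.081], [0.714, -0.044]]
scene [[0.741, 0.079], [0.734, -0.05]]
```

View pics/c1.png

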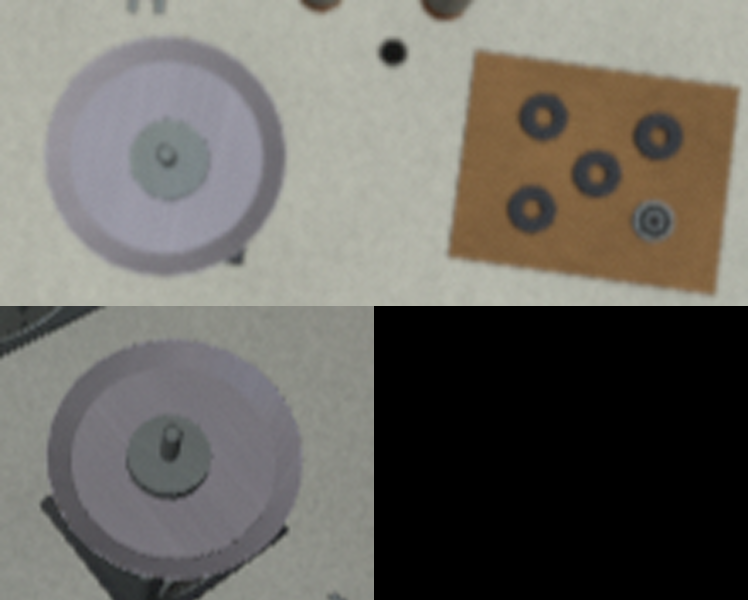

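Run:
```python
from h import *
b=cv2.imread("pics/scene0.png");cv2.imwrite("pics/c2.png",cv2.resize(b[180:230,240:330],None,fx=8,fy=8,interpolation=2))
for p in((249,187),(280,223),(319,196)):print(onz("scene",p,0))
print(onz("top",(250,215),0))
for n,p in(("top",(229.1,185.6)),("scene",(285.6,166.2))):print(n,onz(n,p,.228))
for n,p in(("top",(229.5,186.3)),("scene",(285,176))):print(n,onz(n,p,.182))
```

```text
[0.45137093 0.1698701  0.        ]
[6.07217401e-01 1.46028966e-01 2.22044605e-16]
[0.64223747 0.29984701 0.        ]
[0.45876516 0.15958937 0.        ]
top [0.54027373 0.21996972 0.228     ]
scene [0.5418529  0.22709145 0.228     ]
top [0.54254046 0.22178802 0.182     ]
scene [0.55046116 0.2189389  0.182     ]
```

View pics/c2.png

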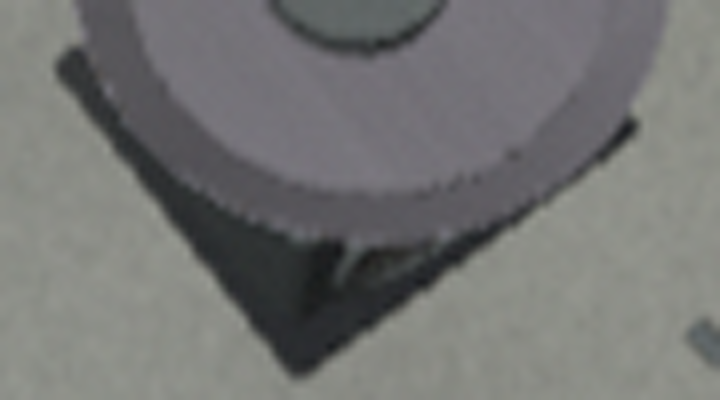

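```bash
python3 -m inch '[{"hand":0.2,"slide":[23.4,-70.1,-2],"yaw":0.33},{"hand":0.2,"slide":[23.4,-70.1,-2],"yaw":0.33},{"hand":0.2,"slide":[23.4,-70.1,-2],"yaw":0.33},{"hand":0.2,"slide":[23.4,-70.1,-2],"yaw":0.33},{"hand":0.2,"slide":[23.4,-70.1,-2],"yaw":0.33},{"hand":0.2,"slide":[23.4,-70.1,-2],"yaw":0.33},{"hand":0.2,"slide":[23.4,-70.1,-2],"yaw":0.33},{"hand":0.2,"slide":[23.4,-70.1,-2],"yaw":0.33},{"hand":0.2,"slide":[23.4,-70.1,-2],"yaw":0.33},{"hand":0.2,"slide":[23.4,-70.1,-2],"yaw":0.33}]'
python3 -m inch '[{"hand":0.2,"slide":[3.3,-10,-8],"yaw":0},{"hand":0.2,"slide":[3.3,-10,-8],"yaw":0},{"hand":0.2,"slide":[3.3,-10,-8],"yaw":0},{"hand":0.2,"slide":[3.3,-10,-8],"yaw":0}]'
```

```text
time_s: 1.4
tcp_pos: [0.4748, -0.0343, 0.2754]
ee_rot: [[0.992, -0.128, 0.001], [-0.128, -0.992, 0.0], [0.001, -0.0, -1.0]]
wrist_force: [1.3, -0.7, -0.0]
gripper_width: 0.802
time_s: 1.9
tcp_pos: [0.5075, -0.1326, 0.195]
ee_rot: [[0.992, -0.129, -0.001], [-0.129, -0.992, -0.0], [-0.001, 0.0, -1.0]]
wrist_force: [-0.2, -0.0, -0.1]
gripper_width: 0.799
```

Run:
```python
from h import *
p=pose();a=capture("wrist");cv2.imwrite("pics/w1.png",a)
print(p[0])
for n,q in dict(D1=(.5112,-.1408),D2=(.6074,-.153),D3=(.5485,-.2083),D4=(.5884,-.272),B=(.5004,-.2658)).items():
    print(n,proj("wrist",(*q,.016),p).round(1))
```

```text
[ 0.50751695 -0.13256011  0.19499108]
D1 [262.7 184.1]
D2 [262.6  79.5]
D3 [329.5 136.6]
D4 [387.5  90.2]
B [387.2 179.2]
```

View pics/w1.png

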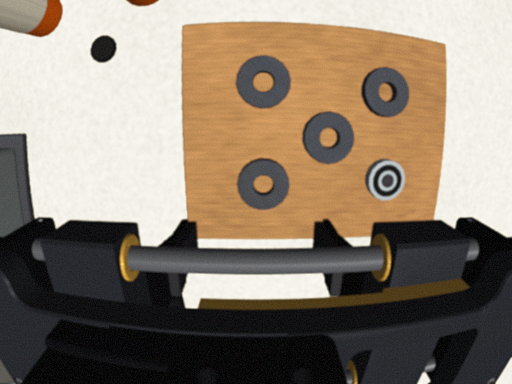

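The four discs are at (263,184), (263,81), (329,137) and (386,92). The bearing, with its light ring and closed black centre, is at (386,180). The spot at (103,48) is a black cap and not part of the job. Next I refine the disc centres.

Run:
```python
from h import *
a=cv2.imread("pics/w1.png");p=(np.array([0.50751695,-0.13256011,0.19499108]),pose()[1])
hsv=cv2.cvtColor(a,cv2.COLOR_BGR2HSV);m=((hsv[...,1]<110)&(hsv[...,2]<150)).astype(np.uint8);m[:,:200]=0;m[215:]=0;m[:40]=0
c,_=cv2.findContours(m,cv2.RETR_EXTERNAL,cv2.CHAIN_APPROX_NONE)
for k in c:
    if cv2.contourArea(k)>300:
        P=np.array([onz("wrist",q,.014,p)[:2] for q in k[:,0]],np.float32)*1000
        (x,y),r=cv2.minEnclosingCircle(P);print(np.round(cv2.fitEllipse(P)[0],1),r)
```

```text
[ 499.1 -266.7] 16.72055435180664
[ 510.7 -141. ] 24.92659568786621
[ 548.  -207.9] 25.011444091796875
[ 587.8 -271.4] 25.91474151611328
[ 606.6 -153.2] 24.776100158691406
```

```bash
python3 -m inch '[{"hand":0.2,"slide":[0.3,-0.8,-5],"yaw":0},{"hand":0.2,"slide":[0.3,-0.8,-9],"yaw":0},{"hand":0.2,"slide":[0.3,-0.8,-9],"yaw":0},{"hand":0.2,"slide":[0.3,-0.8,-9],"yaw":0}]'
```

```text
time_s: 2.45
tcp_pos: [0.5121, -0.1395, 0.1076]
ee_rot: [[0.992, -0.126, 0.004], [-0.126, -0.992, -0.0], [0.004, -0.0, -1.0]]
wrist_force: [0.5, -0.8, 0.4]
gripper_width: 0.806
```

```bash
python3 -m inch '[{"hand":0.2,"slide":[-0.1,-0.1,-2],"yaw":0},{"hand":0.2,"slide":[-0.1,-0.1,-3.1],"yaw":0},{"hand":0.2,"slide":[-0.1,-0.1,-3.1],"yaw":0},{"hand":0.2,"slide":[-0.1,-0.1,-3.1],"yaw":0},{"hand":1,"slide":[-0.1,-0.1,-3.1],"yaw":0},{"hand":1,"slide":[-0.1,-0.1,-3.1],"yaw":0},{"hand":1,"slide":[-0.1,-0.1,-3.1],"yaw":0},{"hand":1,"slide":[-0.1,-0.1,-3.1],"yaw":0},{"hand":1,"slide":[-0.1,-0.1,-3.1],"yaw":0},{"hand":1,"slide":[-0.1,-0.1,-3.1],"yaw":0}]'
python3 -c "
from h import *
for i in range(1):
  print(pose()[0]); s=sense();print(s['wrist_force'],s['gripper_width'])"
```

```text
time_s: 3.7
tcp_pos: [0.5097, -0.1413, 0.0745]
ee_rot: [[0.992, -0.128, 0.0], [-0.128, -0.992, -0.0], [0.0, 0.0, -1.0]]
wrist_force: [-0.5, 0.9, 2.4]
gripper_width: 0.563
[ 0.50972756 -0.14127783  0.07454301]
[-0.51693489  0.88909273  2.43431301] 0.5630423911297413
```

```bash
python3 -m inch '[{"hand":1,"slide":[0,0,3],"yaw":0},{"hand":1,"slide":[0,0,9],"yaw":0},{"hand":1,"slide":[-0.5,4,14],"yaw":0},{"hand":1,"slide":[-1,8,18],"yaw":0},{"hand":1,"slide":[-2,12,22],"yaw":0},{"hand":1,"slide":[-3,17,25],"yaw":0},{"hand":1,"slide":[-3.5,23,25],"yaw":0},{"hand":1,"slide":[-4,29,25],"yaw":0},{"hand":1,"slide":[-4.8,35,25],"yaw":0},{"hand":1,"slide":[-4.8,37.4,25],"yaw":0}]'
python3 -m inch '[{"hand":1,"slide":[0,0,0],"yaw":0},{"hand":1,"slide":[0,0,0],"yaw":0}]'
python3 - <<'E'
from h import *
p=pose();a=capture("wrist");cv2.imwrite("pics/w2.png",a);np.savez("w2.npz",p=p[0],R=p[1])
print(p[0],proj("wrist",(.541,.223,.228),p))
E
```

```text
time_s: 4.95
tcp_pos: [0.4606, 0.2352, 0.3234]
ee_rot: [[0.992, -0.125, -0.002], [-0.125, -0.992, -0.001], [-0.002, 0.001, -1.0]]
wrist_force: [0.7, -0.4, -2.1]
gripper_width: 0.564
time_s: 5.2
tcp_pos: [0.4615, 0.2317, 0.3238]
ee_rot: [[0.992, -0.129, -0.001], [-0.129, -0.992, -0.001], [-0.001, 0.001, -1.0]]
wrist_force: [0.1, 0.2, -1.5]
gripper_width: 0.562
[0.46145859 0.23172785 0.32381048] [251.42681956  98.97788749]
```

View pics/w2.png

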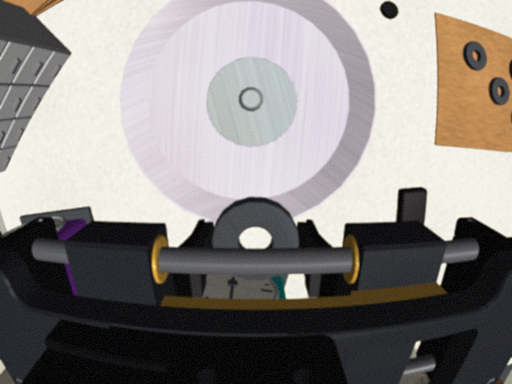

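Run:
```python
from h import *
d=np.load("w2.npz");p=(d["p"],d["R"])
a=cv2.imread("pics/w2.png");g=cv2.cvtColor(a,cv2.COLOR_BGR2GRAY)
print(g[188:250,255].tolist())
for dx in(-.002,0,.002):
  P=lambda x,z:proj("wrist",p[0]+p[1]@np.array([x+dx,0,z]),p).round(1)
  print(dx,"outer top",P(.025,.058),"outer bot",P(.025,.070),"bore far top",P(.0095,.058),"bot",P(.0095,.070))
t=g[84:114,236:266];cv2.imwrite("pics/c3.png",cv2.resize(np.hstack([t]),None,fx=10,fy=10,interpolation=2))
b=(t<90).astype(np.uint8)
k=max(cv2.findContours(b,0,1)[0],key=cv2.contourArea);e=cv2.fitEllipse(k);print(e,onz("wrist",np.array(e[0])+[236,84],.226,p))
```

```text
[226, 227, 227, 225, 227, 229, 229, 223, 189, 113, 44, 21, 26, 37, 54, 70, 78, 70, 76, 77, 76, 78, 74, 78, 74, 71, 71, 82, 69, 74, 79, 75, 78, 77, 77, 77, 74, 75, 118, 200, 245, 244, 243, 243, 244, 242, 242, 243, 244, 242, 241, 240, 240, 242, 243, 244, 244, 244, 241, 233, 169, 80]
-0.002 outer top [254.2 205.2] outer bot [254.2 198.8] bore far top [254.2 232.1] bot [254.3 224.1]
0 outer top [254.2 201.6] outer bot [254.2 195.4] bore far top [254.2 228.7] bot [254.3 220.9]
0.002 outer top [254.2 198. ] outer bot [254.2 192. ] bore far top [254.2 225.3] bot [254.3 217.7]
((7.3083720207214355, 15.282785415649414), (6.79064416885376, 13.883541107177734), 173.57896423339844) [0.54159116 0.22810719 0.226     ]
```

Run:
```python
from h import *
d=np.load("w2.npz");p=(d["p"],d["R"])
a=cv2.imread("pics/w2.png");g=cv2.cvtColor(a,cv2.COLOR_BGR2GRAY)
t=g[80:118,232:270]
t=cv2.resize(t,None,fx=8,fy=8,interpolation=2)
c=cv2.HoughCircles(t,cv2.HOUGH_GRADIENT,1,30,param1=80,param2=20,minRadius=50,maxRadius=130)
for u in (c[0][:4] if c is not None else []):
    px=(u[:2]+.5)/8-.5+[232,80];print(px,u[2]/8,onz("wrist",px,.228,p),onz("wrist",px,.225,p))
f=cv2.resize(g[40:160,190:310],None,fx=4,fy=4)
c=cv2.HoughCircles(f,cv2.HOUGH_GRADIENT,1,100,param1=40,param2=25,minRadius=160,maxRadius=200)
for u in (c[0][:2] if c is not None else []):
    px=(u[:2]+.5)/4-.5+[190,40];print("flange",px,u[2]/4,onz("wrist",px,.182,p))
```

```text
[250.25   99.375] 8.425 [0.5408478  0.22376046 0.228     ] [0.54098361 0.22378587 0.225     ]
```

```bash
python3 -m inch '[{"hand":1,"slide":[4,-0.4,0],"yaw":0},{"hand":1,"slide":[7.95,-0.8,0],"yaw":0},{"hand":1,"slide":[7.95,-0.8,0],"yaw":0},{"hand":1,"slide":[7.95,-0.8,-1.0],"yaw":0},{"hand":1,"slide":[7.95,-0.8,-1.6],"yaw":0},{"hand":1,"slide":[7.95,-0.8,-1.6],"yaw":0}]'
python3 -m inch '[{"hand":1,"slide":[0,0,0],"yaw":0}]'
python3 -m inch '[{"hand":1,"slide":[0,0,0],"yaw":0}]'
```

```text
time_s: 6.0
tcp_pos: [0.5402, 0.2245, 0.3078]
ee_rot: [[0.992, -0.128, -0.001], [-0.128, -0.992, -0.001], [-0.001, 0.001, -1.0]]
wrist_force: [1.0, -0.4, -1.8]
gripper_width: 0.559
time_s: 6.12
tcp_pos: [0.5408, 0.2249, 0.3087]
ee_rot: [[0.992, -0.128, 0.001], [-0.128, -0.992, 0.0], [0.001, -0.0, -1.0]]
wrist_force: [-0.9, -0.1, -1.2]
gripper_width: 0.563
time_s: 6.25
tcp_pos: [0.541, 0.225, 0.3088]
ee_rot: [[0.992, -0.128, 0.001], [-0.128, -0.992, 0.0], [0.001, -0.001, -1.0]]
wrist_force: [-0.8, -0.5, -1.1]
gripper_width: 0.562
```

```bash
python3 -m inch '[{"hand":1,"slide":[0,-0.1,-0.3],"yaw":0},{"hand":1,"slide":[0,-0.1,-0.6],"yaw":0},{"hand":1,"slide":[0,-0.1,-0.9],"yaw":0},{"hand":1,"slide":[0,-0.1,-1.1],"yaw":0}]'
for i in 1 2 3; do python3 -m inch '[{"hand":1,"slide":[0,0,-0.2],"yaw":0},{"hand":1,"slide":[0,0,-0.2],"yaw":0}]'|grep -v ee_rot; done
```

```text
time_s: 6.75
tcp_pos: [0.541, 0.2237, 0.297]
ee_rot: [[0.992, -0.129, -0.0], [-0.129, -0.992, -0.0], [-0.0, 0.0, -1.0]]
wrist_force: [0.2, -1.0, -1.0]
gripper_width: 0.566
time_s: 7.0
tcp_pos: [0.5411, 0.2237, 0.2952]
wrist_force: [0.0, 0.3, -1.7]
gripper_width: 0.564
time_s: 7.25
tcp_pos: [0.541, 0.2237, 0.2932]
wrist_force: [0.3, 0.9, -1.6]
gripper_width: 0.563
time_s: 7.5
tcp_pos: [0.541, 0.2237, 0.2911]
wrist_force: [0.3, 0.8, -1.2]
gripper_width: 0.567
```

```bash
for i in 1 2 3; do python3 -m inch '[{"hand":1,"slide":[0,0,-0.3],"yaw":0},{"hand":1,"slide":[0,0,-0.6],"yaw":0},{"hand":1,"slide":[0,0,-0.9],"yaw":0}]'|egrep 'tcp|force'; done
```

```text
tcp_pos: [0.541, 0.2237, 0.282]
wrist_force: [-1.0, -0.3, -1.8]
tcp_pos: [0.5411, 0.2237, 0.2731]
wrist_force: [0.2, -0.6, -1.8]
tcp_pos: [0.5411, 0.2237, 0.2642]
wrist_force: [0.2, -0.3, -1.7]
```

```bash
for i in 1 2 3 4 5 6; do python3 -m inch '[{"hand":1,"slide":[0,0,-0.1],"yaw":0},{"hand":1,"slide":[0,0,-0.2],"yaw":0}]'|egrep 'tcp|force'; done
```

```text
tcp_pos: [0.5411, 0.2238, 0.2624]
wrist_force: [-0.6, 0.7, -1.2]
tcp_pos: [0.5411, 0.2238, 0.2604]
wrist_force: [-0.0, 0.1, -1.5]
tcp_pos: [0.5411, 0.2237, 0.2583]
wrist_force: [-0.6, 0.4, -2.6]
tcp_pos: [0.5411, 0.2237, 0.2563]
wrist_force: [-0.3, -0.1, -1.6]
tcp_pos: [0.5411, 0.2237, 0.2543]
wrist_force: [0.1, 1.1, -1.9]
tcp_pos: [0.5411, 0.2237, 0.2523]
wrist_force: [-0.2, 0.2, -1.3]
```

```bash
for i in 1 2 3 4; do python3 -m inch '[{"hand":1,"slide":[0,0,-0.1],"yaw":0},{"hand":1,"slide":[0,0,-0.2],"yaw":0}]'|egrep 'tcp|force'; done
```

```text
tcp_pos: [0.5411, 0.2237, 0.2505]
wrist_force: [-0.5, -0.6, -0.3]
tcp_pos: [0.5411, 0.2237, 0.2486]
wrist_force: [-2.1, 0.1, 1.3]
tcp_pos: [0.5411, 0.2237, 0.2467]
wrist_force: [-1.9, 0.6, 2.6]
tcp_pos: [0.5411, 0.2237, 0.2447]
wrist_force: [-1.6, -0.4, 4.7]
```

```bash
python3 -m inch '[{"hand":1,"slide":[0,0,0.2],"yaw":0},{"hand":1,"slide":[0,0,0.4],"yaw":0},{"hand":0.3,"slide":[0,0,0.4],"yaw":0},{"hand":0.2,"slide":[0,0,0.4],"yaw":0},{"hand":0.2,"slide":[0,0,0.4],"yaw":0},{"hand":0.2,"slide":[0,0,0.4],"yaw":0}]'
python3 -m inch '[{"hand":0.2,"slide":[0,0,0.5],"yaw":0},{"hand":0.2,"slide":[0,0,3],"yaw":0},{"hand":0.2,"slide":[0,0,7.5],"yaw":0},{"hand":0.2,"slide":[-2.7,0.3,7.5],"yaw":0},{"hand":0.2,"slide":[-8,1.0,7.5],"yaw":0},{"hand":0.2,"slide":[-8,1.0,7.5],"yaw":0},{"hand":0.2,"slide":[-8,1.0,7.5],"yaw":0}]'
python3 - <<'E'
from h import *
p=pose();a=capture("wrist");cv2.imwrite("pics/w3.png",a);np.savez("w3.npz",p=p[0],R=p[1]);print(p[0])
cv2.imwrite("pics/w3c.png",cv2.resize(a[0:210,120:390],None,fx=2,fy=2))
E
```

```text
time_s: 11.88
tcp_pos: [0.5412, 0.2236, 0.2483]
ee_rot: [[0.992, -0.128, -0.0], [-0.128, -0.992, -0.0], [-0.0, 0.0, -1.0]]
wrist_force: [0.3, -0.7, 1.5]
gripper_width: 0.798
time_s: 12.75
tcp_pos: [0.4612, 0.2339, 0.3239]
ee_rot: [[0.992, -0.128, 0.001], [-0.128, -0.992, 0.001], [0.001, -0.001, -1.0]]
wrist_force: [-0.0, 0.3, -0.7]
gripper_width: 0.794
[0.46124872 0.23391082 0.32388628]
```

View pics/w3c.png

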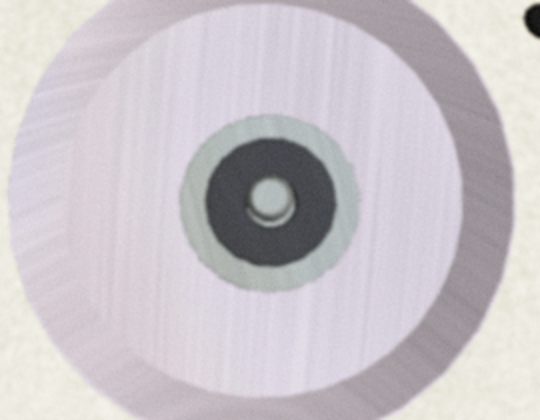

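```bash
python3 -m inch '[{"hand":0.2,"slide":[2.2,-5.8,0],"yaw":0},{"hand":0.2,"slide":[4.4,-11.6,0],"yaw":0},{"hand":0.2,"slide":[6.6,-17.4,0],"yaw":0},{"hand":0.2,"slide":[8.5,-22.5,-2],"yaw":0},{"hand":0.2,"slide":[10.3,-27.4,-5],"yaw":0},{"hand":0.2,"slide":[12,-32,-9],"yaw":0},{"hand":0.2,"slide":[13.5,-36,-13],"yaw":0},{"hand":0.2,"slide":[14.5,-38.7,-17.5],"yaw":0},{"hand":0.2,"slide":[14.5,-38.7,-21.7],"yaw":0},{"hand":0.2,"slide":[14.5,-38.7,-21.7],"yaw":0}]'
python3 -m inch '[{"hand":0.2,"slide":[0,0,0],"yaw":0},{"hand":0.2,"slide":[0,0,0],"yaw":0}]'
```

```text
time_s: 14.05
tcp_pos: [0.6042, -0.1545, 0.1019]
ee_rot: [[0.991, -0.131, -0.009], [-0.131, -0.991, 0.0], [-0.009, 0.001, -1.0]]
wrist_force: [0.3, -0.2, 0.0]
gripper_width: 0.803
time_s: 14.3
tcp_pos: [0.6075, -0.153, 0.1088]
ee_rot: [[0.992, -0.128, 0.004], [-0.128, -0.992, -0.0], [0.004, -0.0, -1.0]]
wrist_force: [0.6, 1.2, -0.5]
gripper_width: 0.802
```

```bash
python3 -m inch '[{"hand":0.2,"slide":[-0.1,0,-2],"yaw":0},{"hand":0.2,"slide":[-0.1,0,-3.2],"yaw":0},{"hand":0.2,"slide":[-0.1,0,-3.2],"yaw":0},{"hand":0.2,"slide":[-0.1,0,-3.2],"yaw":0},{"hand":1,"slide":[-0.1,0,-3.2],"yaw":0},{"hand":1,"slide":[-0.1,0,-3.2],"yaw":0},{"hand":1,"slide":[-0.1,0,-3.2],"yaw":0},{"hand":1,"slide":[-0.1,0,-3.2],"yaw":0},{"hand":1,"slide":[-0.1,0,-3.2],"yaw":0}]'
python3 -m inch '[{"hand":1,"slide":[-0.5,0,4],"yaw":0},{"hand":1,"slide":[-1,1,10],"yaw":0},{"hand":1,"slide":[-2.5,4,15],"yaw":0},{"hand":1,"slide":[-4.5,8,19],"yaw":0},{"hand":1,"slide":[-6.3,12,23],"yaw":0},{"hand":1,"slide":[-8.3,17,25],"yaw":0},{"hand":1,"slide":[-10.3,22.5,25],"yaw":0},{"hand":1,"slide":[-12.3,28,25],"yaw":0},{"hand":1,"slide":[-14.5,33.5,25],"yaw":0},{"hand":1,"slide":[-14.5,38.5,25],"yaw":0}]'
python3 -m inch '[{"hand":1,"slide":[0,0,0],"yaw":0},{"hand":1,"slide":[0,0,0],"yaw":0}]'
python3 - <<'E'
from h import *
p=pose();a=capture("wrist");cv2.imwrite("pics/w4.png",a);np.savez("w4.npz",p=p[0],R=p[1]);print(p[0])
g=cv2.cvtColor(a,cv2.COLOR_BGR2GRAY);print(g[188:235,255].tolist())
for f in("w3","w4"):
  d=np.load(f+".npz");p=(d["p"],d["R"]);g=cv2.imread(f"pics/{f}.png",0)
  for z,R in((.225,9),(.190,30)):
    u0=proj("wrist",(.541,.2237,z),p);x,y=int(u0[0]),int(u0[1]);w=22 if z>.2 else 45
    t=cv2.resize(g[y-w:y+w,x-w:x+w],None,fx=6,fy=6,interpolation=2)
    lo,hi=(6,11) if z>.2 else (28,36)
    c=cv2.HoughCircles(t,cv2.HOUGH_GRADIENT,1,20,param1=60,param2=20,minRadius=lo*6,maxRadius=hi*6)
    for u in (c[0][:2] if c is not None else []):
      px=(u[:2]+.5)/6-.5+[x-w,y-w];print(f,z,px.round(1),(u[2]/6).round(1),onz("wrist",px,z,p).round(4))
E
```

```text
time_s: 15.42
tcp_pos: [0.6051, -0.1532, 0.0744]
ee_rot: [[0.992, -0.128, 0.0], [-0.128, -0.992, -0.0], [0.0, 0.0, -1.0]]
wrist_force: [0.2, 0.5, 1.7]
gripper_width: 0.557
time_s: 16.68
tcp_pos: [0.4582, 0.2331, 0.3244]
ee_rot: [[0.992, -0.127, -0.001], [-0.127, -0.992, 0.0], [-0.001, -0.0, -1.0]]
wrist_force: [1.0, -1.0, -0.7]
gripper_width: 0.555
time_s: 16.92
tcp_pos: [0.4596, 0.2315, 0.3237]
ee_rot: [[0.992, -0.128, -0.002], [-0.128, -0.992, -0.001], [-0.001, 0.001, -1.0]]
wrist_force: [-0.1, -0.3, -1.6]
gripper_width: 0.557
[0.45961001 0.23149133 0.32367995]
[230, 228, 229, 228, 230, 232, 224, 175, 91, 34, 28, 23, 41, 61, 76, 83, 77, 82, 74, 75, 77, 79, 81, 83, 75, 78, 76, 74, 74, 74, 77, 75, 79, 77, 75, 75, 74, 112, 201, 244, 246, 243, 244, 242, 242, 243, 244]
w3 0.225 [256.   98.2] 10.2 [0.5413 0.2225 0.225 ]
w3 0.225 [252.7  98.7] 7.6 [0.5413 0.2247 0.225 ]
w3 0.19 [254.8 100.3] 32.3 [0.5415 0.2233 0.19  ]
w3 0.19 [255.3 103.7] 34.8 [0.5389 0.2233 0.19  ]
w4 0.225 [250.7  97. ] 10.9 [0.5406 0.2232 0.225 ]
w4 0.225 [252.2 101. ] 10.0 [0.5379 0.2226 0.225 ]
w4 0.19 [251.   98.5] 32.3 [0.5413 0.2233 0.19  ]
w4 0.19 [251.  101.8] 35.0 [0.5388 0.2236 0.19  ]
```

```bash
python3 -m inch '[{"hand":1,"slide":[4,-0.4,0],"yaw":0},{"hand":1,"slide":[8.1,-0.8,0],"yaw":0},{"hand":1,"slide":[8.1,-0.8,0],"yaw":0},{"hand":1,"slide":[8.1,-0.8,-1.0],"yaw":0},{"hand":1,"slide":[8.1,-0.8,-1.6],"yaw":0},{"hand":1,"slide":[8.1,-0.8,-1.6],"yaw":0},{"hand":1,"slide":[8.1,-0.8,-1.6],"yaw":0}]'
python3 -m inch '[{"hand":1,"slide":[0,0,0],"yaw":0}]'
```

```text
time_s: 17.85
tcp_pos: [0.5408, 0.2239, 0.3088]
ee_rot: [[0.992, -0.128, 0.001], [-0.128, -0.992, 0.0], [0.001, -0.0, -1.0]]
wrist_force: [-0.2, 0.9, -1.3]
gripper_width: 0.55
time_s: 17.98
tcp_pos: [0.541, 0.224, 0.3088]
ee_rot: [[0.992, -0.128, 0.001], [-0.128, -0.992, 0.0], [0.001, -0.001, -1.0]]
wrist_force: [-0.2, -0.3, -1.5]
gripper_width: 0.558
```

```bash
python3 -m inch '[{"hand":1,"slide":[-0.05,-0.04,-0.3],"yaw":0},{"hand":1,"slide":[-0.05,-0.04,-0.6],"yaw":0},{"hand":1,"slide":[-0.05,-0.04,-0.9],"yaw":0},{"hand":1,"slide":[-0.05,-0.04,-1.1],"yaw":0}]'|egrep 'tcp|force'
for i in 1 2 3 4; do python3 -m inch '[{"hand":1,"slide":[0,0,-0.2],"yaw":0},{"hand":1,"slide":[0,0,-0.2],"yaw":0}]'|egrep 'tcp|force'; done
```

```text
tcp_pos: [0.5405, 0.2233, 0.2969]
wrist_force: [-0.2, -0.4, -1.4]
tcp_pos: [0.5405, 0.2233, 0.2951]
wrist_force: [0.3, 0.5, -1.3]
tcp_pos: [0.5405, 0.2233, 0.2932]
wrist_force: [-0.1, -0.7, -1.1]
tcp_pos: [0.5405, 0.2233, 0.2911]
wrist_force: [-0.2, -0.5, -1.6]
tcp_pos: [0.5405, 0.2233, 0.2891]
wrist_force: [0.4, -0.1, -1.9]
```

```bash
for i in 1 2; do python3 -m inch '[{"hand":1,"slide":[0,0,-0.4],"yaw":0},{"hand":1,"slide":[0,0,-0.8],"yaw":0},{"hand":1,"slide":[0,0,-1.2],"yaw":0}]'|egrep 'tcp|force'; done; for i in 1 2 3 4; do python3 -m inch '[{"hand":1,"slide":[0,0,-0.15],"yaw":0},{"hand":1,"slide":[0,0,-0.15],"yaw":0}]'|egrep 'tcp|force'; done
```

```text
tcp_pos: [0.5405, 0.2233, 0.2769]
wrist_force: [0.1, -0.1, -0.5]
tcp_pos: [0.5406, 0.2233, 0.2651]
wrist_force: [0.6, -0.5, -1.3]
tcp_pos: [0.5406, 0.2233, 0.2638]
wrist_force: [-0.4, 0.1, -1.3]
tcp_pos: [0.5406, 0.2233, 0.2623]
wrist_force: [0.1, 0.1, -1.2]
tcp_pos: [0.5407, 0.2234, 0.2609]
wrist_force: [0.6, 0.0, -0.7]
tcp_pos: [0.5407, 0.2234, 0.2596]
wrist_force: [-0.2, 0.2, 0.6]
```

```bash
python3 -m inch '[{"hand":0.3,"slide":[0,0,0],"yaw":0},{"hand":0.2,"slide":[0,0,0],"yaw":0},{"hand":0.2,"slide":[0,0,0],"yaw":0},{"hand":0.2,"slide":[0,0,0],"yaw":0},{"hand":0.2,"slide":[0,0,2],"yaw":0},{"hand":0.2,"slide":[0,0,6],"yaw":0},{"hand":0.2,"slide":[1,0,7],"yaw":0},{"hand":0.2,"slide":[7,1,7],"yaw":0},{"hand":0.2,"slide":[13,2,7],"yaw":0},{"hand":0.2,"slide":[19,2.5,6],"yaw":0}]'
python3 -m inch '[{"hand":0.2,"slide":[1.5,0.3,-5],"yaw":0},{"hand":0.2,"slide":[1.5,0.3,-10],"yaw":0},{"hand":0.2,"slide":[1.5,0.3,-13.5],"yaw":0},{"hand":0.2,"slide":[1.5,0.3,-13.5],"yaw":0},{"hand":0.2,"slide":[1.5,0.3,-13.5],"yaw":0}]'
python3 - <<'E'
from h import *
p=pose();a=capture("wrist");cv2.imwrite("pics/w5.png",a);np.savez("w5.npz",p=p[0],R=p[1]);print(p[0])
for P in((.625,.223,.085),(.625,.223,.03),(.61,.16,.085),(.638,.29,.085)):print(proj("wrist",P,p).round())
E
```

```text
time_s: 22.48
tcp_pos: [0.7325, 0.2489, 0.3206]
ee_rot: [[0.992, -0.128, 0.003], [-0.128, -0.992, 0.001], [0.003, -0.001, -1.0]]
wrist_force: [-0.1, 2.2, 1.0]
gripper_width: 0.798
time_s: 23.1
tcp_pos: [0.7466, 0.2517, 0.1865]
ee_rot: [[0.992, -0.128, 0.003], [-0.128, -0.992, 0.001], [0.003, -0.001, -1.0]]
wrist_force: [0.3, -0.1, 0.6]
gripper_width: 0.8
[0.74655156 0.25165242 0.18654862]
[305. 341.]
[297. 305.]
[371. 340.]
[227. 338.]
```

View pics/w5.png

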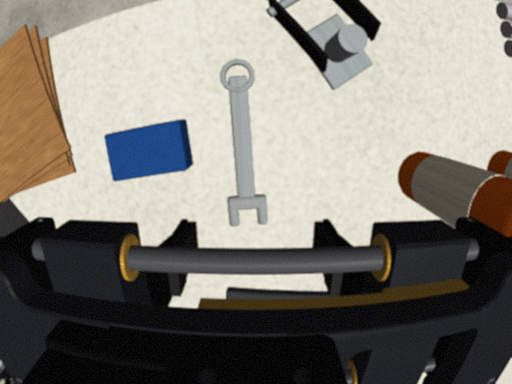

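The gripper body hides the dial in this view (it would be near (305,341)). I'll turn the tool a quarter turn so the dial comes in at the image's right side.

```bash
python3 -c "
from h import *
print(np.round(sense()['joints'],1), onz('top',(250,95),.03))"
python3 -m inch '[{"hand":0.2,"slide":[3.3,3.5,2],"yaw":-0.18},{"hand":0.2,"slide":[3.3,3.5,2],"yaw":-0.36},{"hand":0.2,"slide":[3.3,3.5,2],"yaw":-0.54},{"hand":0.2,"slide":[3.3,3.5,2],"yaw":-0.72},{"hand":0.2,"slide":[3.3,3.5,2],"yaw":-0.9},{"hand":0.2,"slide":[3.3,3.5,1],"yaw":-1.08},{"hand":0.2,"slide":[3.3,3.5,0],"yaw":-1.26},{"hand":0.2,"slide":[3.3,3.5,-1],"yaw":-1.44},{"hand":0.2,"slide":[3.3,3.5,-1.6],"yaw":-1.6},{"hand":0.2,"slide":[3.3,3.5,-1.6],"yaw":-1.65}]'
python3 - <<'E'
from h import *
p=pose();a=capture("wrist");np.savez("w6.npz",p=p[0],R=p[1]);print(p[0],np.round(sense()['joints'],1))
cv2.imwrite("pics/w6.png",a)
E
```

```text
[ 30.4  42.1  20.4   0.1 -68.   52.3] [0.88055881 0.16514241 0.03      ]
time_s: 24.4
tcp_pos: [0.7791, 0.2866, 0.1708]
ee_rot: [[-0.209, -0.978, 0.003], [-0.978, 0.209, 0.002], [-0.002, -0.003, -1.0]]
wrist_force: [-0.1, 0.0, 0.7]
gripper_width: 0.803
[0.77906471 0.28664993 0.1707745 ] [ 31.3  47.2  28.4   0.  -70.9 -43.4]
```

View pics/w6.png

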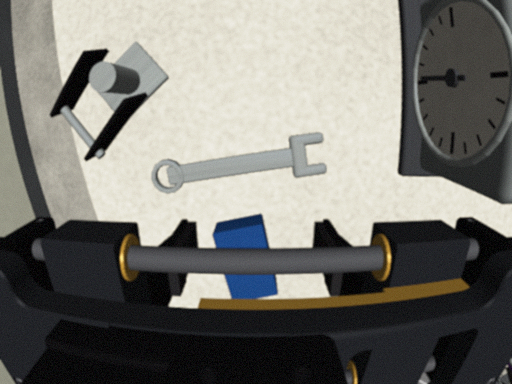

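```bash
cat > dial.py <<'E'
from h import *
import sys
def rect(f,c0):
    d=np.load(f+".npz");p=(d["p"],d["R"]);g=cv2.imread(f"pics/{f}.png",0)
    n=np.array([.978,-.21,0]);n/=np.linalg.norm(n);h=np.cross([0,0,1],n)
    o,r=ray("wrist",c0,p);C=o+r*(n@(np.array([.625,.223,0])-o))/(n@r)
    S=240;m=np.zeros((S*2,S*2,2),np.float32)
    for i in range(2*S):
        for j in range(2*S):
            m[i,j]=proj("wrist",C+h*(j-S)*.065/S-np.array([0,0,1])*(i-S)*.065/S,p)
    return C,cv2.remap(g,m[...,0],m[...,1],cv2.INTER_CUBIC)
f=sys.argv[1];C,R=rect(f,[float(sys.argv[2]),float(sys.argv[3])]);print(C);cv2.imwrite(f"pics/{f}r.png",R)
pol=cv2.warpPolar(R,(240,720),(240,240),240,cv2.INTER_LINEAR)  # rows 0.5deg cw from right
for lo,hi in((40,90),(90,130),(130,170),(170,215)):
    v=pol[:,lo:hi].astype(float).mean(1);i=np.argsort(v)[:14];print(lo,hi,sorted((( i/2+90)%360).tolist()))
E
python3 dial.py w6 452 77
```

```text
Traceback (most recent call last):
  File "dial.py", line 12, in <module>
    f=sys.argv[1];C,R=rect(f,[float(sys.argv[2]),float(sys.argv[3])]);print(C);cv2.imwrite(f"pics/{f}r.png",R)
                      ~~~~^^^^^^^^^^^^^^^^^^^^^^^^^^^^^^^^^^^^^^^^^^^
  File "dial.py", line 10, in rect
    m[i,j]=proj("wrist",C+h*(j-S)*.065/S-np.array([0,0,1])*(i-S)*.065/S,p)
           ~~~~^^^^^^^^^^^^^^^^^^^^^^^^^^^^^^^^^^^^^^^^^^^^^^^^^^^^^^^^^^^
  File "h.py", line 14, in proj
    m=camera_model(name);K=np.array(m["mtx"])
ValueError: time passes only in moves, steps and waits
```

```bash
sed -i '2a import functools\ncamera_model=functools.lru_cache(None)(camera_model)' h.py; python3 dial.py w6 452 77
```

```text
[0.62262307 0.21193031 0.08244522]
40 90 [179.0, 179.5, 180.0, 180.5, 181.0, 181.5, 182.0, 182.5, 183.0, 183.5, 184.0, 184.5, 185.0, 185.5]
90 130 [179.5, 180.0, 180.5, 181.0, 181.5, 182.0, 182.5, 183.0, 183.5, 184.0, 184.5, 185.0, 185.5, 186.0]
130 170 [177.5, 178.0, 178.5, 179.0, 179.5, 180.0, 180.5, 181.0, 181.5, 182.5, 183.0, 183.5, 184.0, 273.0]
170 215 [0.0, 0.5, 1.0, 1.5, 2.0, 2.5, 18.0, 35.0, 85.5, 86.0, 86.5, 272.0, 272.5, 273.0]
```

View pics/w6r.png

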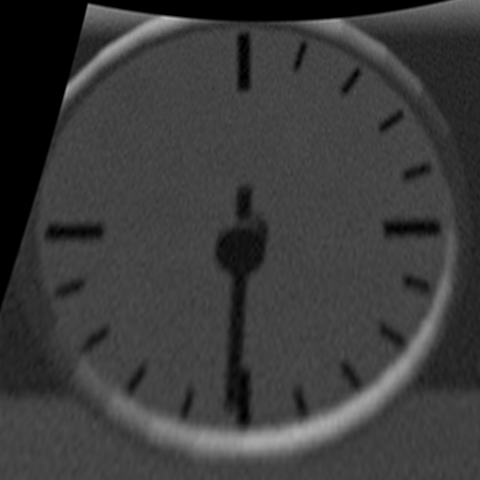

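```bash
python3 -m inch '[{"hand":0.2,"slide":[0,0,6],"yaw":0},{"hand":0.2,"slide":[0,0,12],"yaw":0},{"hand":0.2,"slide":[0,0,16],"yaw":0},{"hand":0.2,"slide":[-5,0,17],"yaw":0},{"hand":0.2,"slide":[-10,0,17],"yaw":0},{"hand":0.2,"slide":[-15,0.5,17],"yaw":0},{"hand":0.2,"slide":[-19.5,2,17],"yaw":0},{"hand":0.2,"slide":[-22,2,17],"yaw":0},{"hand":0.2,"slide":[-22,2,17],"yaw":0},{"hand":0.2,"slide":[-22,2,17],"yaw":0}]'
python3 - <<'E'
from h import *
p=pose();a=capture("wrist");b=capture("top");print(p[0],sense()["wrist_force"])
cv2.imwrite("pics/fin.png",np.hstack([cv2.resize(a[:220],None,fx=.8,fy=.8),cv2.resize(b[100:276,200:410],(210,176))]))
E
```

```text
time_s: 25.7
tcp_pos: [0.5592, 0.3065, 0.34]
ee_rot: [[-0.206, -0.979, 0.003], [-0.979, 0.206, 0.002], [-0.002, -0.002, -1.0]]
wrist_force: [0.5, -0.4, -0.9]
gripper_width: 0.798
[0.55918346 0.30646575 0.34000271] [ 0.35945678  0.34967631 -0.37834115]
```

View pics/fin.png

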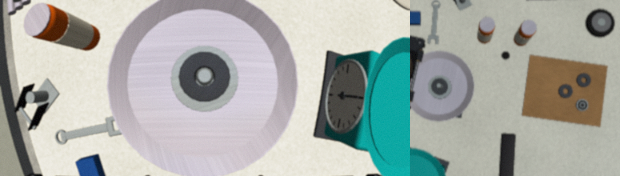

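The wrist view shows the two-disc stack flat around the pin at (204,75). The top view shows the other two discs, the bearing and both cans in their places.

```bash
python3 -c "
from station import *
print(finish_job())"
```

```text
the job is handed in; nothing more can be done
None
```

I threaded two discs onto the carrier's pin, one at a time, and handed the job in after about 26 s; no verdict is reported back.

- **Dial:** after the second disc the pointer stood at about 183.5°, or 1.02 kg. I read it once, from a straightened wrist-camera picture. A third disc would have put it at about 1.18 kg, the upper limit, so I stopped at two.
- **Seating:** both discs slid over the pin with no sideways force above about 2 N. The second made contact at the height expected for resting on the first, within about 0.3 mm. The hardest push, on the first disc, was about 6 N, which I estimate put the pointer near 1.3 to 1.4 kg (not read off the dial), under the 1.5 kg tick.
- **Final pictures:** the stack lies flat around the pin, and the two spare discs, the bearing and both cans are in their places. The gripper is open and clear of everything.
- **Failed check:** in my first look at the dial the gripper body hid it, so I turned the tool a quarter turn and looked again. No checks disagreed.

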